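Load a specimen plate and hold the inspection lamp over it

ROBOT

A 7-joint arm with a two-finger parallel gripper is mounted at the origin on the work surface. World frame = base frame: x ahead of the robot, y to its left, z up, the work surface at z = 0. Lengths are in m, angles in rad, forces in N, time in s.
With the tool pointing down it reaches from about 0.4 to 0.85 m from the base axis. Payload 10.4 kg.
Tool frame: the origin (TCP) lies at the very end of the fingers, on their centre line; the grasp point (between the pads) lies 19 mm behind it (manip.grip_point_offset is the distance from the TCP to the grasp point, in m); z points along the fingers, y is the line along which they close (so a half turn about z gives the same grasp; the last joint's range is limited). The gripper opens to 85 mm and grips with 20 to 120 N. Pads are 22 mm wide; open, the fingers measure 114 mm over their backs; the gripper's body (76 mm by 85 mm) begins 54 mm behind the grasp point. The pads swing forward as they close: fully open they stand 13 mm farther back than shut.
Start: joints at [1.313, 0.332, -0.065, 1.46, 0.022, 1.35, -0.088], TCP at [0.145, -0.608, 0.207] pointing down, gripper open.
Joint ranges: [-2.6, 2.6], [-0.5, 2.12], [-1.47, 1.34], [0.16, 2.42], [-1.27, 4.41], [0.06, 2.06], [-2.6, 2.6]. Speed limits (rad/s): [2.22, 2.22, 2.79, 2.79, 3.14, 3.14, 3.14].

INTERFACE

Orientations are given as a unit quaternion [x, y, z, w].
In Python, from workcell import manip gives the robot as it stands. The module is installed in compiled form; this text tells all that it offers.
- The arm moves only by the tool step_arm, never from a script. Its argument "moves" is a list of rows, each a list of 7 numbers: the closure, from 0 (fully open) to 1 (shut), then the shift along the world's x, y, z in mm, then the turn, a rotation vector about the world's x, y, z in rad. In form: [[grip, tx, ty, tz, ax, ay, az], ...]. A call has 1 to 10 rows; each row is the pose to reach, as a shift and turn from the pose commanded when the call began; what a row does not reach only later rows make up. A row lasts 1/10 s, in which the tool goes at most 50 mm and 8.59 degrees, less where a joint would pass 70% of its speed; a pose out of reach is approached as far as the arm can. A call with a gripper value outside its range is refused whole. The fingers move at their own pace and stop on an object; "grip_force" is the grip in N (left out, the last holds). Time passes only in rows, so rows that repeat a pose let the fingers close. It gives the time, the measured TCP pose, the force, the opening and the grip force at its end, in the units of the state.
- manip.get_obs(): the state, without advancing time (a new reading comes with each control period).
- manip.camera(name): name is "side" or "top"; returns a dict with "image" (400x640x3 uint8, blue, green, red), "K" (3x3 intrinsics, pixels), "rvec" (rotation vector, rad) and "tvec" (3), from world to camera coordinates, as OpenCV has them. Camera axes: x right, y down, z forward; pixel columns grow to the right and rows downward; lengths in m; the calibration is good to about 2 mm. A picture is of the moment at which its call begins. There is no depth.
- manip.hand_in(): hands the job in; it is judged then, once.
The state is a dict: "clock": time; "joint_pos": joint angles; "joint_velocities": joint speeds; "tau": joint torques, N m; "position": TCP position; "ee_rot": TCP orientation; "ft_force": force on the tool from outside, world axes, zero at the start; "torque": the same for the moment, N m; "grip_width": opening from 0.0 (shut) to 1.0 (fully open); "grasp_force": force on a finger pad.
Only numpy, scipy, OpenCV 4.12 (cv2) and the standard library are available. Lean on these libraries where they do the work, as an engineer would, in place of code of your own. Each camera call takes 0.05 s, during which the arm holds its last target. There are 200 camera calls.

TASK

On the forensics bench, first slide the specimen plate, window end first, into the slot of the specimen stage until it is fully home against the end stop. Then take the inspection lamp out of its dock, carry it up and over the tube rack, and finish holding it upright, still and not touching anything below, its lens about 25 mm above the plate's white window, centred on it and with its long side along the plate; keep hold of it at the end. Never let the lamp touch the plate or the stage, and leave the tube racks, the glass dish and the jar where they are.

Things in the scene. Friction and masses are not known exactly. Their poses are not given: they have to be found in the camera images.
- stage: Fixed specimen stage. Origin: underside, directly below the origin of a fully home plate; +x is the sliding-in direction, within 0.2 rad of world x; z up. Grey base 158 x 100 mm (x from -85 to +73), flat top 16 mm above the bench. Its part ahead of (x below) -41 mm is a bare apron; from -41 to -8 two 6 mm high guides narrow a mouth of about 86 mm to the slot's width; see point slot.
- slot (a point): Centre of the slot's entrance, on its floor (stage x = -8 mm, 16 mm above the bench), axes as the stage's. Slot: two aluminium side channels running 78 mm along +x, 73 mm apart inside; lips 9 mm above the floor reach 7.5 mm inward from each side (58 mm open between, lip tops 29 mm above the bench). End stop face at stage x = +65 mm.
- plate: Loose grey plastic slab 130 (x) x 70 (y) x 6 mm, 90 g, flat on the bench left or right of the racks, yaw within 0.4 rad. Origin: centre of underside, z up. +x is the window end. Grip fin on top: centred at x = -48 mm, 28 mm long (x), 10 mm thick (y), from 6 to 42 mm above the underside. Fully home, its origin is 16 mm above the stage's origin and its axes match the stage's.
- window (a point): Centre of the white specimen window, 50 (x) x 26 (y) mm, flush in the plate's top face, at x = +28 mm, y = 0, 6 mm above the plate's underside; axes as the plate's.
- lamp: Loose black inspection lamp, about 220 g, standing upright in its dock, lens down, yaw within 0.55 rad. Origin: centre of the lens (underside), z up. Head 60 (x) x 36 (y) mm, 28 mm high; above it a flat-sided handle 34 (x) x 26 (y) mm, from 28 to 123 mm above the lens (button to 126). The long side is along x; either way round is equal.
- dock: Lamp dock fixed to the bench across the racks from the plate: open grey tray 76 (x) x 52 (y) mm, 22 mm high, pocket 66 x 42 mm, its floor 8 mm above the bench. The lamp lifts straight up out of it. Origin: centre of its underside, axes along its sides.
- rack_left: Bystander: white tube rack left (+y) of the stage, 160 (x) x 56 (y) mm, rack 58 mm high, tubes with blue caps to 100 mm; loose. Origin: centre of its underside.
- rack_right: Bystander: orange tube rack right (-y) of the stage, otherwise like the left one, 160 (x) x 56 (y) mm, tubes to 100 mm; loose. Origin: centre of its underside.
- dish: Bystander: small glass dish, 80 mm across, 14 mm high, right of the right rack, beyond the plate or dock; loose. Origin: centre of its underside.
- jar: Bystander: white jar with blue cap, 50 mm across, 80 mm high, left of the left rack, beyond the dock or plate; loose. Origin: centre of its underside.
Things that resemble listed ones, but are neither listed nor needed, are in the scene too. Leave any pink look-alike of the plate alone.

How it is judged:
On the way, in this order (a step that is already met when the one before it is completed fails the run):
1. the plate is fully home in the stage's slot while the lamp still stands in its dock (x of window in the frame of stage above 0.02 m and x of plate in the frame of stage between -0.004 and 0.004 m and y of plate in the frame of stage between -0.004 and 0.004 m and z of plate in the frame of stage between 0.013 and 0.0205 m and angle between the x axis of plate and the x axis of stage, either way round below 0.06 rad and angle between plate's own z axis and vertical below 0.06 rad and distance of lamp from where it was at the start of the episode below 0.02 m), for 0.2 s.
2. the lamp is lifted higher than the tube tops (height (world z) of lamp above 0.1 m), for 0.1 s.
At the end, for the whole second after the job is handed in: Plate home in the slot (4 mm, 0.06 rad); lamp held by the fingers, lens 12 to 40 mm above the window, centred within 10 mm along and across, long side along the plate within 0.15 rad either way round, upright within 0.12 rad, still (20 mm/s), touching neither plate nor stage (x of window in the frame of stage above 0.02 m and x of plate in the frame of stage between -0.004 and 0.004 m and y of plate in the frame of stage between -0.004 and 0.004 m and z of plate in the frame of stage between 0.013 and 0.0205 m and angle between the x axis of plate and the x axis of stage, either way round below 0.06 rad and angle between plate's own z axis and vertical below 0.06 rad and x of lamp in the frame of window between -0.01 and 0.01 m and y of lamp in the frame of window between -0.01 and 0.01 m and z of lamp in the frame of window between 0.012 and 0.04 m and angle between the x axis of lamp and the x axis of plate, either way round below 0.15 rad and angle between lamp's own z axis and vertical below 0.12 rad and linear speed of lamp below 0.02 m/s and contact force between lamp and the fingers above 2 N and contact force between lamp and plate below 0.1 N and contact force between lamp and stage below 0.1 N); the arm keeps its last pose, push and grip.
It fails at once if the left tube rack is pushed more than 15 mm or tipped (distance of rack_left from where it was at the start of the episode above 0.015 m or angle between rack_left's own z axis and vertical above 0.3 rad).
It fails at once if the right tube rack is pushed more than 15 mm or tipped (distance of rack_right from where it was at the start of the episode above 0.015 m or angle between rack_right's own z axis and vertical above 0.3 rad).
It fails at once if the glass dish is pushed more than 15 mm or tipped (distance of dish from where it was at the start of the episode above 0.015 m or angle between dish's own z axis and vertical above 0.3 rad).
It fails at once if the jar is pushed more than 15 mm or tipped (distance of jar from where it was at the start of the episode above 0.015 m or angle between jar's own z axis and vertical above 0.3 rad).
It fails at once if the lamp touches the plate or the stage (contact force between lamp and plate above 0.5 N or contact force between lamp and stage above 0.5 N).
It also fails if it takes over 64 s, if anything falls off the work surface, if the arm or the gripper's body presses on something with over 40 N, if the wrist force passes 120 N, or if a joint passes its speed limit or range.

## Working session

There is one attempt and no reset: what is moved stays moved. The work goes in short steps, Python scripts to look and compute and a tool call to move; the robot and the scene stay as the last step left them, time stands still between calls to the robot, and variables do not carry over. Pictures are saved under pics/ and viewed, at most 10 in all, crops included, and the job is handed in when it is done.

Besides the shell and the picture viewer there is one more tool, called after "Call:" in YAML: its name, and indented under it one key for each argument. step_arm: Moves the arm, as the interface text tells. Its arguments: {"type":"object","properties":{"moves":{"type":"array","items":{"type":"array","items":{"type":"number"}}},"grip_force":{"type":"number"}},"required":["moves"]}

```bash
mkdir -p pics; cat > h.py <<'E'
import numpy as np, cv2
from workcell import manip
def cam(n):
    c=manip.camera(n); R,_=cv2.Rodrigues(np.array(c["rvec"],float)); c["R"]=R; c["t"]=np.array(c["tvec"],float).reshape(3); c["K"]=np.array(c["K"],float); return c
def ray(c,uv,z):
    d=c["R"].T@np.linalg.inv(c["K"])@np.array([uv[0],uv[1],1.]); o=-c["R"].T@c["t"]
    return o+d*(z-o[2])/d[2]
def proj(c,P):
    p=c["K"]@(c["R"]@np.array(P,float)+c["t"]); return p[:2]/p[2]
E
python3 - <<'E'
from h import *
for n in("top","side"):
    c=cam(n); cv2.imwrite(f"pics/{n}0.png",c["image"]); print(n,-c["R"].T@c["t"],c["K"][0,0],c["R"].round(2).tolist())
print(manip.get_obs(), manip.grip_point_offset)
E
```

```text
top [ 0.35008124 -0.02125106  1.18597293] 412.91732529928527 [[0.02, -1.0, 0.03], [-0.99, -0.02, -0.15], [0.15, -0.02, -0.99]]
side [0.17368891 0.84132677 0.604708  ] 402.67029428397365 [[-0.94, -0.35, 0.02], [-0.19, 0.46, -0.87], [0.29, -0.82, -0.5]]
{'clock': 0.1, 'joint_pos': array([ 1.31340483,  0.33281617, -0.06465789,  1.46083255,  0.0216348 ,
        1.34990239, -0.08849349]), 'joint_velocities': array([-9.35086027e-05, -1.65332563e-03, -7.30087265e-04, -3.48445489e-03,
       -6.06397298e-04,  1.22107848e-03,  3.08478317e-04]), 'tau': array([ 1.36434923e-03, -6.26750422e+01,  4.93443932e-02, -3.92428350e+01,
        1.63504755e-02,  7.07546526e-03, -2.87303783e-05]), 'position': array([ 0.14527691, -0.60751655,  0.20650257]), 'ee_rot': array([ 9.93117240e-01,  1.17122797e-01, -1.25189735e-04, -6.18850494e-04]), 'ft_force': array([-0.51724958, -0.39553721,  0.8421561 ]), 'torque': array([-0.01817745,  0.05472597, -0.02037655]), 'grasp_force': 0.0, 'grip_width': 1.0039514106851828} 0.0187
```

View pics/top0.png

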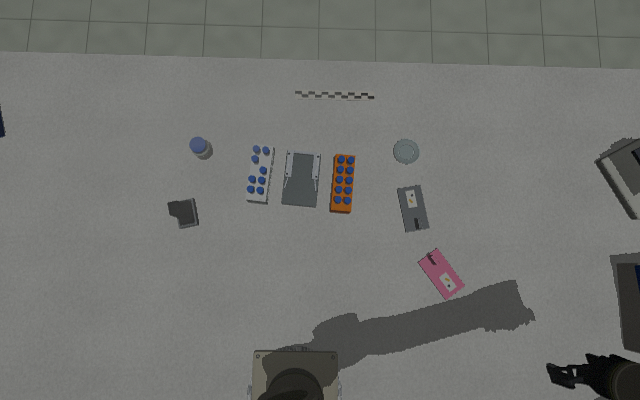

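View pics/side0.png

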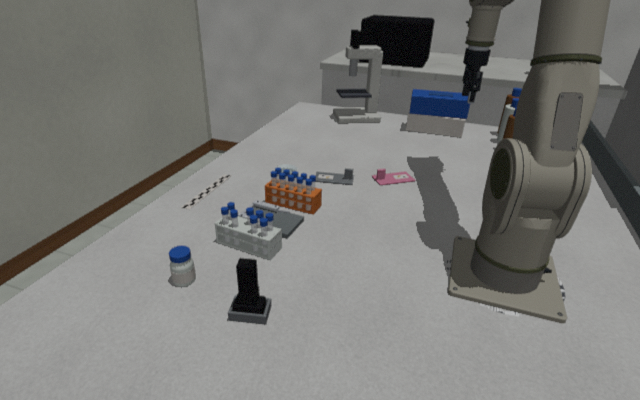

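The top view shows the plate at about (413,208), window end up and fin at (417,225). The stage is at (301,180) with its mouth facing down, the lamp and dock at (184,213), the racks at (260,173) and (342,183), the dish at (406,151), the jar at (201,148) and the pink look-alike at (441,273). The side view shows the lamp upright in its dock at (248,290).

Next I'll zoom in on the parts that matter.

```bash
python3 - <<'E'
from h import *
im=cv2.imread("pics/top0.png")
a=[im[175:245,385:445],im[140:215,275:330],im[190:235,160:205]]
a=[cv2.resize(x,None,fx=580/140 if 0 else 4.4,fy=4.4,interpolation=cv2.INTER_NEAREST) for x in a]
H=max(x.shape[0] for x in a)
a=[cv2.copyMakeBorder(x,0,H-x.shape[0],0,5,cv2.BORDER_CONSTANT) for x in a]
o=np.hstack(a); o=np.clip(o.astype(float)*1.5,0,255).astype(np.uint8); cv2.imwrite("pics/z.png",o); print(o.shape)
# contours: plate
c=cam("top"); g=cv2.cvtColor(im,cv2.COLOR_BGR2GRAY)
def show(n,x0,x1,y0,y1,lo,hi,z):
    m=np.zeros_like(g); m[y0:y1,x0:x1]=cv2.inRange(g[y0:y1,x0:x1],lo,hi)
    m=cv2.morphologyEx(m,cv2.MORPH_OPEN,np.ones((2,2)))
    cs,_=cv2.findContours(m,cv2.RETR_EXTERNAL,cv2.CHAIN_APPROX_NONE)
    k=max(cs,key=cv2.contourArea); r=cv2.minAreaRect(cv2.convexHull(k).astype(np.float32)); b=cv2.boxPoints(r)
    w=np.array([ray(c,p,z)[:2] for p in b]); print(n,cv2.contourArea(k),b.round(1).tolist(),w.round(4).tolist(),"ctr",w.mean(0).round(4))
    for i in range(2):
        d=w[i+1]-w[i]; print("  len",np.linalg.norm(d).round(4),"ang",np.arctan2(d[1],d[0]).round(3))
print(g[200,240:440:8], [g[200,x] for x in range(280,325,4)])
show("plate",390,435,180,240,0,125,.006)
show("stage",278,326,145,212,0,125,.016)
show("lampdock",165,205,190,235,0,110,.022)
w=cv2.inRange(g[180:215,395:430],190,255)
E
```

```text
(330, 719, 3)
[121  64 128 140 123 130  80  76  79  79 122 125  63  49 124 123 123 123
 125 126  77 132  86 125 124] [np.uint8(130), np.uint8(77), np.uint8(80), np.uint8(76), np.uint8(76), np.uint8(78), np.uint8(79), np.uint8(79), np.uint8(79), np.uint8(76), np.uint8(122), np.uint8(124)]
plate 1423.5 [[398.0, 181.0], [435.0, 181.0], [435.0, 240.0], [398.0, 240.0]] [[0.5978, -0.289], [0.6001, -0.3982], [0.4272, -0.3932], [0.4254, -0.2864]] ctr [ 0.5126 -0.3417]
  len 0.1093 ang -1.55
  len 0.173 ang 3.113
stage 2288.5 [[279.0, 146.0], [326.0, 146.0], [326.0, 212.0], [279.0, 212.0]] [[0.6928, 0.0613], [0.696, -0.0761], [0.501, -0.0784], [0.4985, 0.0556]] ctr [ 0.5971 -0.0094]
  len 0.1375 ang -1.548
  len 0.1949 ang -3.13
lampdock 650.5 [[167.39999389648438, 203.10000610351562], [194.89999389648438, 197.60000610351562], [200.60000610351562, 225.89999389648438], [173.10000610351562, 231.39999389648438]] [[0.5171, 0.3705], [0.5343, 0.2944], [0.4543, 0.2738], [0.4375, 0.3493]] ctr [0.4858 0.322 ]
  len 0.0781 ang -1.348
  len 0.0826 ang -2.89
```

View pics/z.png

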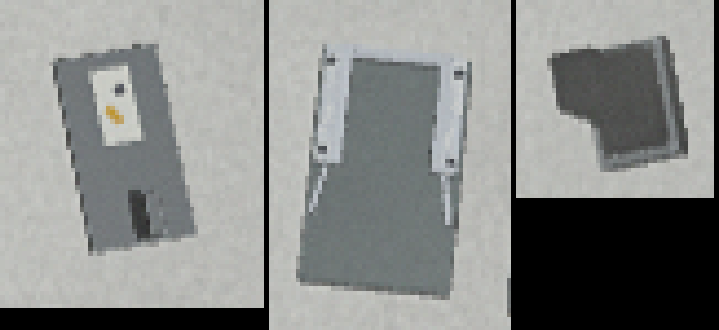

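The crop shows the plate tilted with positive yaw, window end up. The stage is yawed slightly negative with a bright end stop at the top. The dock's outer right and bottom edges can be seen. I'll fit the edges to sub-pixel accuracy.

```bash
cat >> h.py <<'E'
def edge(c,p,q,z,sgn=0,h=3,trim=.12):
    """caliper: strongest gradient along normals between pixels p,q -> two world points at height z"""
    g=cv2.GaussianBlur(cv2.cvtColor(c["image"],cv2.COLOR_BGR2GRAY).astype(np.float32),(0,0),.6)
    p,q=np.array(p,float),np.array(q,float); n=np.array([-(q-p)[1],(q-p)[0]])/np.linalg.norm(q-p)
    s=np.arange(-h,h+.01,.1); pts=[]
    for t in np.linspace(trim,1-trim,40):
        xy=p+t*(q-p)+s[:,None]*n
        v=cv2.remap(g,xy[:,0].astype(np.float32),xy[:,1].astype(np.float32),cv2.INTER_LINEAR).ravel()
        d=np.gradient(v); d=np.abs(d) if sgn==0 else np.maximum(d*sgn,0)
        k=d.argmax(); w=d*(np.abs(s-s[k])<.8); pts.append(p+t*(q-p)+n*(w@s/w.sum()))
    l=cv2.fitLine(np.array(pts,np.float32),cv2.DIST_HUBER,0,.01,.01).ravel()
    d=l[:2]*np.sign(l[:2]@(q-p)); res=np.std([(x-l[2:])@np.array([-d[1],d[0]]) for x in pts])
    L=np.linalg.norm(q-p)/2
    a,b=ray(c,l[2:]-d*L,z)[:2],ray(c,l[2:]+d*L,z)[:2]
    return a,b,np.arctan2(*(b-a)[::-1]),res
def meet(e,f):
    a,b=e[:2];u,v=f[:2]; t=np.linalg.solve(np.c_[b-a,u-v],u-a); return a+t[0]*(b-a)
E
python3 - <<'E'
from h import *
c=cam("top")
def P(n,e): print(n,e[0].round(4),e[1].round(4),"ang",round(e[2],4),"res",round(e[3],2))
TL,TR,BR,BL=(397.3,189.1),(420.7,185),(429.5,228.6),(405.5,232.3)
l,r,t,b=edge(c,BL,TL,.006),edge(c,BR,TR,.006),edge(c,TL,TR,.006),edge(c,BL,BR,.006)
for n,e in zip("lrtb",(l,r,t,b)):P("plate "+n,e)
C=np.array([meet(l,t),meet(r,t),meet(r,b),meet(l,b)]);print(C.round(4),C.mean(0).round(4),np.linalg.norm(C-np.roll(C,1,0),axis=1).round(4))
P("st front z0",edge(c,(281.4,204.1),(315.9,207.7),0))
P("st left",edge(c,(281.4,204.1),(284.1,188.9),.016))
P("st right",edge(c,(315.9,207.7),(318,191.1),.016))
P("lip l",edge(c,(291.4,176.4),(293.6,155.5),.029,h=2))
P("lip r",edge(c,(312.3,174),(313.9,155.5),.029,h=2))
P("back",edge(c,(287.7,149.8),(320.7,154.1),.029,h=2))
P("stop",edge(c,(293.9,153),(313.9,155),.029,h=2))
P("dock r",edge(c,(198.9,225.2),(193.9,198.6),.0,h=2))
P("dock b",edge(c,(179.3,228.6),(198.9,225.2),.0,h=2))
P("dock r22",edge(c,(198.9,225.2),(193.9,198.6),.022,h=2))
g=cv2.cvtColor(c["image"],cv2.COLOR_BGR2GRAY);print(g[145:165,303],g[196:212,300])
E
```

```text
plate l [ 0.4508 -0.306 ] [ 0.5764 -0.2826] ang 0.1845 res 0.18
plate r [ 0.4563 -0.3787] [ 0.5833 -0.3545] ang 0.1882 res 0.25
plate t [ 0.5769 -0.288 ] [ 0.5895 -0.3573] ang -1.3912 res 1.62
plate b [ 0.4477 -0.307 ] [ 0.4616 -0.3765] ang -1.3744 res 0.43
[[ 0.5759 -0.2827]
 [ 0.5888 -0.3534]
 [ 0.4618 -0.3776]
 [ 0.4476 -0.3066]] [ 0.5185 -0.3301] [0.1305 0.0719 0.1293 0.0724]
st front z0 [0.5244 0.0504] [ 0.5158 -0.0498] ang -1.6561 res 0.18
st left [0.5224 0.0518] [0.5671 0.0489] ang -0.064 res 0.22
st right [ 0.5124 -0.0495] [ 0.5609 -0.0518] ang -0.047 res 0.24
lip l [0.6043 0.0241] [0.666  0.0196] ang -0.0724 res 0.2
lip r [ 0.6096 -0.0347] [ 0.664  -0.0408] ang -0.1117 res 0.23
back [0.673  0.0325] [ 0.6637 -0.0631] ang -1.6679 res 0.67
stop [0.6715 0.0174] [ 0.6661 -0.0404] ang -1.665 res 0.24
dock r [0.4582 0.284 ] [0.5353 0.301 ] ang 0.2175 res 0.18
dock b [0.4466 0.3373] [0.4602 0.2831] ang -1.3252 res 0.15
dock r22 [0.4562 0.2783] [0.5319 0.295 ] ang 0.2175 res 0.18
[122 124 126 125 126 125 124 122 116  65  75  77  77  78  76  78  77  77
  79  78] [ 79  80  77  79  78  80  78  80  78  69 111 126 124 126 126 126]
```

Call:
step_arm:
  moves:
    - [0, 326, 268, -80, 0, 0, -0.049]
    - [0, 326, 268, -80, 0, 0, -0.049]
    - [0, 326, 268, -80, 0, 0, -0.049]
    - [0, 326, 268, -80, 0, 0, -0.049]
    - [0, 326, 268, -80, 0, 0, -0.049]
    - [0, 326, 268, -80, 0, 0, -0.049]
    - [0, 326, 268, -80, 0, 0, -0.049]
    - [0, 326, 268, -80, 0, 0, -0.049]
    - [0, 326, 268, -80, 0, 0, -0.049]
    - [0, 326, 268, -80, 0, 0, -0.049]
  grip_force: 60

```text
clock: 1.2
position: [0.4748, -0.3349, 0.1262]
ee_rot: [0.995, 0.096, 0.0, -0.001]
ft_force: [-0.3, -0.3, -0.3]
grip_width: 0.999
grasp_force: 0.0
```

```bash
python3 - <<'E'
from h import *
from scipy.spatial.transform import Rotation as R
o=manip.get_obs(); print(o["clock"],o["position"],R.from_quat(o["ee_rot"]).as_matrix().round(4).tolist(),o["ft_force"])
c=cam("side"); im=c["image"]; cv2.imwrite("pics/s1.png",cv2.resize(im[120:220,290:420],None,fx=5,fy=5,interpolation=cv2.INTER_NEAREST))
E
```

```text
1.2 [ 0.47475506 -0.33487239  0.12618939] [[0.9814, 0.1921, 0.0003], [0.1921, -0.9814, 0.0028], [0.0008, -0.0027, -1.0]] [-0.30488326 -0.2645532  -0.30359267]
```

View pics/s1.png

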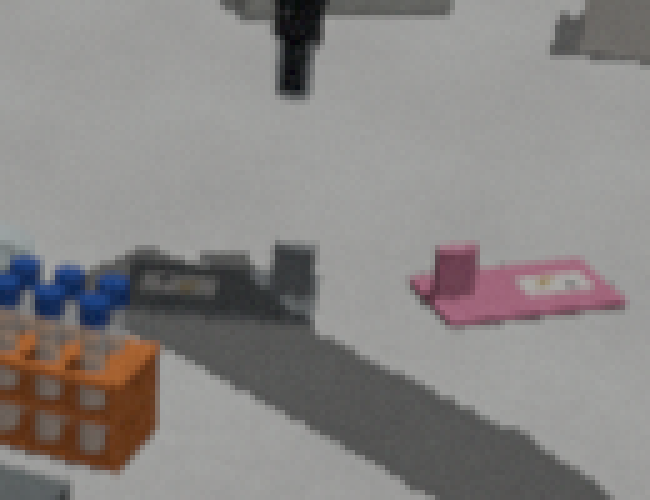

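The side view shows the fingers directly over the fin, at crop pixel (295,280). The descent comes next.

Call:
step_arm:
  moves:
    - [0, 0, 0, 0, 0, 0, 0]
    - [0, 0, 0, -50, 0, 0, 0]
    - [0, 0, 0, -90, 0, 0, 0]
    - [0, 0, 0, -107, 0, 0, 0]
    - [0, 0, 0, -107, 0, 0, 0]
    - [0, 0, 0, -107, 0, 0, 0]

```text
clock: 1.85
position: [0.471, -0.3412, 0.0211]
ee_rot: [0.996, 0.092, 0.0, 0.0]
ft_force: [0.6, 0.8, -0.3]
grip_width: 1.0
grasp_force: 0.0
```

Call:
step_arm:
  moves:
    - [1, 0, 1, -1, 0, 0, 0]
    - [1, 0, 1, -1, 0, 0, 0]
    - [1, 0, 1, -1, 0, 0, 0]
    - [1, 0, 1, -1, 0, 0, 0]
    - [1, 0, 1, -1, 0, 0, 0]
    - [1, 0, 1, -1, 0, 0, 0]
    - [1, 0, 1, -1, 0, 0, 0]
    - [1, 0, 1, -1, 0, 0, 0]
  grip_force: 80

```text
clock: 2.65
position: [0.4714, -0.3388, 0.0192]
ee_rot: [0.996, 0.093, -0.0, 0.0]
ft_force: [-0.3, -0.2, -0.0]
grip_width: -0.0
grasp_force: 0.0
```

```bash
python3 - <<'E'
from h import *
c=cam("side"); im=c["image"]; a=cv2.resize(im[110:210,300:400],None,fx=4,fy=4,interpolation=cv2.INTER_NEAREST)
t=cam("top"); b=cv2.resize(t["image"][175:255,385:455],None,fx=5,fy=5,interpolation=cv2.INTER_NEAREST)
cv2.imwrite("pics/s2.png",np.clip(1.4*np.hstack([a,b]).astype(float),0,255).astype(np.uint8))
print(proj(c,(.4714,-.339,.042)),proj(c,(.4714,-.339,.006)),proj(t,(.4714,-.339,.042)))
print(manip.get_obs()["grip_width"])
E
```

```text
[348.22552002 168.55040953] [347.52246362 178.31438014] [419.32285568 223.0651948 ]
-0.0030577597543927793
```

View pics/s2.png

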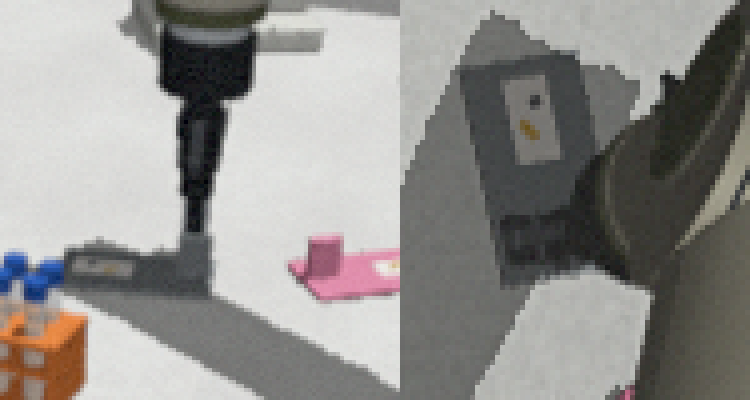

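The fingers read fully shut, yet the fin at crop (197,265) still looks whole and in front of them. The plate hasn't moved. I'll compare the projected TCP with where the fingertips actually appear.

```bash
python3 - <<'E'
from h import *
c=cam("side"); t=cam("top")
print("s1 tip pred",proj(c,(.4748,-.3349,.126)),proj(c,(.4748,-.3349,.139)), "commanded",proj(c,(.4713,-.3395,.139)))
for z in(.019,.042,.06):print(z,proj(c,(.4714,-.3388,z)),proj(t,(.4714,-.3388,z)))
o=manip.get_obs();print(o["position"],o["grip_width"],o["grasp_force"],o["tau"].round(2))
g=cv2.cvtColor(c["image"],cv2.COLOR_BGR2GRAY); print(g[150:186,340:362])
g=cv2.cvtColor(t["image"],cv2.COLOR_BGR2GRAY); print(g[214:234,402:426])
E
```

```text
s1 tip pred [348.56889782 144.99759594] [348.83806296 141.16484036] commanded [350.28993779 140.840632  ]
0.019 [347.7576876  174.84272023] [417.0484544  223.87454414]
0.042 [348.20893478 168.57409156] [419.25185209 223.063899  ]
0.06 [348.5675194  163.59271137] [421.03761879 222.40690316]
[ 0.47144889 -0.33887313  0.01924581] -0.005150591497501689 0.0 [-0.000e+00 -6.152e+01 -3.660e+00 -3.279e+01  1.000e-02  0.000e+00
  0.000e+00]
[[157 160 158 150  81  26  24  42  48  43  31  24  23  24  68 137 158 158
  160 159 161 159]
 [158 158 158 152  91  27  21  33  37  38  25  19   8  28  83 152 160 160
  160 159 159 161]
 [156 158 159 155 135  44  12  26  35  28  15  18  13  40 101 158 161 160
  161 161 159 160]
 [156 156 159 157 148  54  18  21  30  31  13  14  23  82 142 161 160 158
  160 161 160 161]
 [157 157 158 161 152  53  12  18  19  16  14   9  29  92 159 162 160 159
  161 160 160 161]
 [156 158 158 159 150  59   1  18  16  16  12  10  26  91 162 161 162 161
  161 162 161 159]
 [158 158 158 159 136  47  12  15  13  19  11  11  40 107 163 162 160 160
  160 161 160 162]
 [156 158 158 
[... 4004 characters left out ...]
85  59  53  39  32  33  31  35  36  37  36  40  39  29  33  36  54
   48  40  50  54  26  19]
 [ 77  80  72  48  51  45  49  40  51  53  48  49  49  51  36  42  41  53
   50  70  89  91  51  39]
 [ 79  80  80  42  52  48  49  50  53  49  47  60  48  58  50  72  68  84
   86 110 109 112 102  94]
 [ 82  78  79  48  50  49  51  49  49  47  59  83  65  98  89 112 108  98
  107 134 136 129 130 132]
 [ 79  79  79  50  56  51  51  58  56  57 102 100 109 131 131 133 134 131
  131 131 132 127 128 130]
 [ 80  80  79  60  72  59  67  79  78  94 135 131 132 131 130 132 132 132
  131 130 130 126 128 129]
 [ 77  79  78  77  77  78  79  78  72 135 130 126 125 131 131 129 128 129
  128 128 129 131 127 129]]
```

Call:
step_arm:
  moves:
    - [1, 0, 0, 40, 0, 0, 0]
    - [1, 0, 0, 80, 0, 0, 0]
    - [1, 0, 0, 80, 0, 0, 0]
    - [1, 0, 0, 80, 0, 0, 0]

```text
clock: 3.25
position: [0.4719, -0.3393, 0.1001]
ee_rot: [0.996, 0.093, 0.001, 0.001]
ft_force: [-0.4, 0.1, -0.6]
grip_width: 0.002
grasp_force: 0.0
```

```bash
python3 - <<'E'
from h import *
c=cam("side"); im=c["image"]; a=cv2.resize(im[110:200,300:400],None,fx=4,fy=4,interpolation=cv2.INTER_NEAREST)
t=cam("top"); b=cv2.resize(t["image"][180:252,385:455],None,fx=5,fy=5,interpolation=cv2.INTER_NEAREST)
cv2.imwrite("pics/s3.png",np.clip(1.6*np.hstack([a,b]).astype(float),0,255).astype(np.uint8))
o=manip.get_obs(); p=o["position"]; print(p,o["grip_width"],proj(c,p),proj(t,p))
g=cv2.cvtColor(im,cv2.COLOR_BGR2GRAY); print(g[145:166,340:360])
E
```

```text
[ 0.47081906 -0.33855113  0.09823633] 0.00019869895128191747 [349.49772404 152.83981643] [424.93519275 221.15612246]
[[159 158 157 157 159 158 148 101  74  71  72  71  86 129 159 160 158 159
  159 159]
 [160 159 159 158 158 159 156 142 136 126 126 123 120 149 158 161 159 159
  157 158]
 [157 161 159 159 157 157 158 157 158 152 153 151 151 158 161 159 159 159
  159 159]
 [158 158 157 158 158 157 156 157 159 157 159 158 158 158 159 157 158 157
  158 159]
 [157 158 158 156 157 156 158 158 157 159 159 158 159 159 158 160 158 158
  158 161]
 [158 157 157 156 157 155 158 158 158 158 158 159 159 160 158 157 159 157
  159 160]
 [157 159 157 156 156 155 155 158 158 158 157 158 158 160 159 158 160 160
  161 159]
 [155 155 156 156 155 156 156 156 157 157 158 158 158 158 158 159 159 158
  159 160]
 [156 156 156 158 157 159 158 159 157 158 158 158 157 159 159 158 159 159
  159 161]
 [155 157 157 156 157 158 159 159 160 159 158 158 158 160 159 160 158 158
  160 160]
 [157 156 155 159 158 156 157 159 159 160 159 159 160 158 158 160 160 160
  160 160]
 [156 157 157 157 156 156 155 157 157 159 158 159 159 159 160 160 160 160
  160 161]
 [156 155 154 156 156 158 157 158 157 156 159 158 159 157 161 158 161 160
  159 158]
 [155 156 155 155 158 157 158 157 158 156 158 157 159 160 160 159 159 160
  159 160]
 [157 153 156 156 157 156 156 156 158 157 158 158 158 158 158 158 159 158
  158 159]
 [156 154 153 154 156 157 155 155 158 157 158 158 160 159 158 157 158 159
  160 158]
 [157 155 152 152 155 155 156 157 159 159 158 159 160 159 157 159 158 158
  158 158]
 [156 155 157 155 157 157 159 157 157 158 158 159 159 159 159 159 160 159
  159 159]
 [155 156 157 158 157 156 157 157 158 157 158 158 160 157 158 160 159 159
  159 159]
 [155 156 156 157 156 156 157 157 158 159 159 158 158 158 158 156 158 156
  157 158]
 [153 156 156 157 157 157 157 157 157 157 157 159 159 158 158 157 156 158
  158 159]]
```

View pics/s3.png

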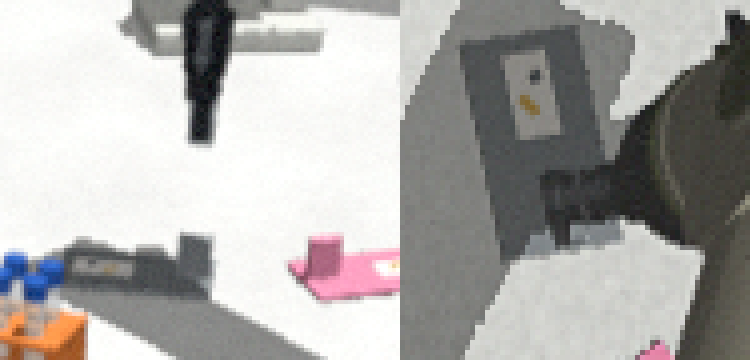

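```bash
python3 - <<'E'
from h import *
c=cam("side"); t=cam("top")
for d in (0,.013,.02,.027,.035): print(d,"shut",proj(c,(.4708,-.3386+.007,.0982+d)).round(1),"open near",proj(c,(.4713+.009,-.3395+.045,.1265+d)).round(1),"open far",proj(c,(.4713-.009,-.3395-.045,.1265+d)).round(1))
g=cv2.cvtColor(t["image"],cv2.COLOR_BGR2GRAY); print(g[210:230,408:436])
s=cv2.imread("pics/side0.png",0); 
for d in(0,.013,.027): print(proj(c,(.145,-.608,.2065+d)),proj(t,(.145,-.608,.2065+d)))
print(s[88:106,460:485])
E
```

```text
0 shut [348.9 153.6] open near [343.3 149. ] open far [356.4 140.2]
0.013 shut [349.2 149.9] open near [343.6 145.1] open far [356.7 136.5]
0.02 shut [349.3 147.8] open near [343.7 143. ] open far [356.8 134.5]
0.027 shut [349.5 145.8] open near [343.9 140.9] open far [357.  132.4]
0.035 shut [349.6 143.4] open near [344.  138.4] open far [357.2 130.1]
[[ 53  49  51  55  49  50  51  51  52  50  49  50  48  50  50  49  49  55
   79  83  62  29  24  25  27  24  27  39]
 [ 51  50  49  51  51  50  51  50  50  48  51  51  48  50  51  49  48  48
   78  77  32  26  29  30  24  24  27  40]
 [ 49  51  51  50  51  51  49  50  50  52  49  49  52  50  51  51  45  44
   63  44  20  27  26  23  28  25  30  38]
 [ 49  51  52  52  50  51  49  49  50  49  49  50  49  47  47  48  32  30
   24  19  25  28  24  26  24  26  27  35]
 [ 49  51  52  49  51  48  34  37  40  39  44  45  40  35  33  31  27  28
   27  25  24  25  30  27  29  27  28  31]
 [ 51  48  52  51  45  34  28  37  28  28  24  38  42  24  29  25  29  28
   30  27  25  28  24  28  22  26  30  33]
 [ 49  53  48  51  45  25  26  30  30  30  
[... 2954 characters left out ...]
66  52  15  11   7  26  57  93  96  97
   97  98  98  97  99  94  95]
 [ 52  53  48  52  53  50  47  57  69  42  18   9  21  36  68  94 100  96
   96  95  94  95  96  94  95]
 [ 38  35  37  38  37  39  38  53  72  53  36  33  33  43  79  97  99  98
   97  98  96  96  96  95  94]
 [ 37  38  36  37  36  35  39  50  74  73  68  68  67  70  86  96  96  94
   96  98  98  96  97  96  94]
 [ 38  37  36  42  33  38  40  44  60  68  80  86  88  90  95  94  96  95
   98  97  95  96  98  97  97]
 [ 38  41  35  34  40  40  40  37  39  54  80  92  94  95  97  97  95  96
   97  96  98 100  95  96  95]
 [ 37  36  38  35  37  36  36  31  39  55  92  97  96  97  95  99  97  95
   95  95  98  95  94  98  98]]
```

```bash
python3 - <<'E'
from h import *
c=cam("side"); t=cam("top")
def tri(a,b):
    M=lambda k:k["K"]@np.c_[k["R"],k["t"]]
    X=cv2.triangulatePoints(M(c),M(t),np.array(a,float),np.array(b,float)).ravel();X=X[:3]/X[3]
    return X.round(4),(proj(c,X)-a).round(1),(proj(t,X)-b).round(1)
print(tri((349.7,146),(413.5,218.5)),tri((349.7,146),(419,219)),tri((349.7,146),(425,221)))
a=cv2.resize(c["image"][50:160,290:400],None,fx=4.5,fy=4.5,interpolation=cv2.INTER_CUBIC)
b=cv2.resize(t["image"][195:240,395:455],None,fx=5,fy=5,interpolation=cv2.INTER_CUBIC)
b=cv2.copyMakeBorder(b,0,a.shape[0]-b.shape[0],0,0,cv2.BORDER_CONSTANT)
o=np.hstack([a,b]).astype(float); cv2.imwrite("pics/s4.png",np.clip(255*(o/160)**.6,0,255).astype(np.uint8)); print(o.shape)
E
```

```text
(array([ 0.4675, -0.2986,  0.1379]), array([-1.8, -0.2]), array([0.4, 2. ])) (array([ 0.4692, -0.3141,  0.1316]), array([-1.1, -0.1]), array([0.3, 1.3])) (array([ 0.469 , -0.3308,  0.1249]), array([0.2, 0. ]), array([-0.1, -0.3]))
(495, 795, 3)
```

View pics/s4.png

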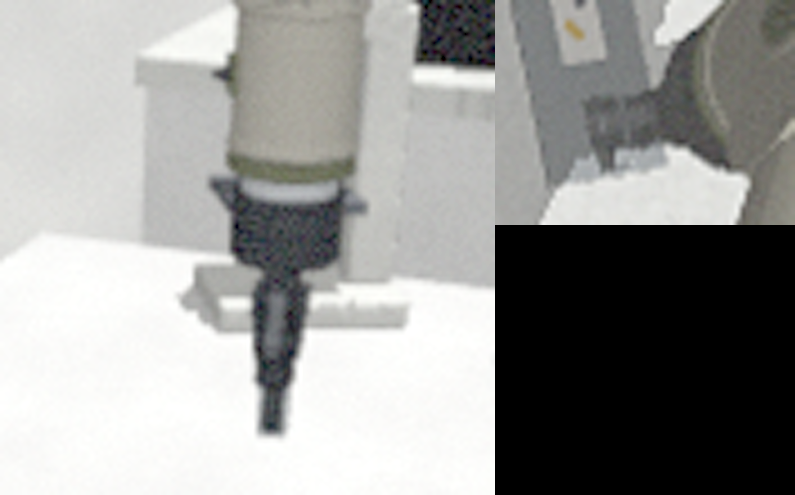

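The side view puts the shut fingertips about 27 mm above the reported TCP: they show at row 146, where row 153 was predicted. They therefore closed over the top of the fin, which reaches 42 mm. I'll open, go lower in small steps and watch the force.

Call:
step_arm:
  moves:
    - [0, 0, 0, 0, 0, 0, 0]
    - [0, 0, 0, 0, 0, 0, 0]
    - [0, 0, 0, 0, 0, 0, 0]
    - [0, 0, 0, -30, 0, 0, 0]
    - [0, 0, 0, -60, 0, 0, 0]
    - [0, 0, 0, -80, 0, 0, 0]
    - [0, 0, 0, -84, 0, 0, 0]
    - [0, 0, 0, -88, 0, 0, 0]
    - [0, 0, 0, -90, 0, 0, 0]
    - [0, 0, 0, -90, 0, 0, 0]

```text
clock: 4.55
position: [0.4719, -0.3392, 0.01]
ee_rot: [0.996, 0.093, 0.0, 0.0]
ft_force: [-0.4, -0.8, 0.5]
grip_width: 1.0
grasp_force: 0.0
```

Call:
step_arm:
  moves:
    - [0, 0, 0, -4, 0, 0, 0]
    - [0, 0, 0, -8, 0, 0, 0]
    - [0, 0, 0, -10, 0, 0, 0]
    - [0, 0, 0, -10, 0, 0, 0]

```text
clock: 4.95
position: [0.4712, -0.3387, -0.0011]
ee_rot: [0.996, 0.093, -0.0, -0.0]
ft_force: [-0.3, -0.3, -0.7]
grip_width: 1.0
grasp_force: 0.0
```

Call:
step_arm:
  moves:
    - [0, 0, 0, -4, 0, 0, 0]
    - [0, 0, 0, -7, 0, 0, 0]
    - [1, 0, 0, -7, 0, 0, 0]
    - [1, 0, 0, -7, 0, 0, 0]
    - [1, 0, 0, -7, 0, 0, 0]
    - [1, 0, 0, -7, 0, 0, 0]
    - [1, 0, 0, -7, 0, 0, 0]
    - [1, 0, 0, -7, 0, 0, 0]
    - [1, 0, 0, -7, 0, 0, 0]
  grip_force: 80

```text
clock: 5.85
position: [0.4716, -0.3391, -0.0074]
ee_rot: [0.996, 0.093, 0.0, 0.0]
ft_force: [-0.2, -0.4, 2.9]
grip_width: 0.101
grasp_force: 79.3
```

The fin is gripped at about 10 mm opening and 79 N. I'll lift it and carry it over the right rack.

Call:
step_arm:
  moves:
    - [1, 0, 0, 10, 0, 0, 0]
    - [1, 0, 0, 40, 0, 0, 0]
    - [1, 0, 0, 75, 0, 0, 0]
    - [1, 0, 0, 110, 0, 0, 0]
    - [1, 0, 0, 135, 0, 0, 0]
    - [1, 0, 0, 150, 0, 0, 0]
    - [1, 0, 10, 150, 0, 0, 0]
    - [1, -3, 35, 150, 0, 0, -0.03]
    - [1, -6, 70, 150, 0, 0, -0.06]
    - [1, -9, 105, 150, 0, 0, -0.09]
  grip_force: 100

```text
clock: 6.85
position: [0.4611, -0.2317, 0.1403]
ee_rot: [0.999, 0.047, -0.001, -0.001]
ft_force: [0.6, 0.1, -0.3]
grip_width: 0.095
grasp_force: 97.6
```

Call:
step_arm:
  moves:
    - [1, -1, 35, 0, 0, 0, -0.03]
    - [1, -3, 70, 0, 0, 0, -0.06]
    - [1, -5, 105, 0, 0, 0, -0.09]
    - [1, -7, 140, 0, 0, 0, -0.12]
    - [1, -9, 175, 0, 0, 0, -0.15]
    - [1, -12, 210, 0, 0, 0, -0.17]
    - [1, -14, 232, 0, 0, 0, -0.186]
    - [1, -14, 241, 0, 0, 0, -0.186]
    - [1, -14, 241, 0, 0, 0, -0.186]
    - [1, -14, 241, 0, 0, 0, -0.186]

```text
clock: 7.85
position: [0.4481, 0.006, 0.1416]
ee_rot: [0.999, -0.045, -0.001, 0.0]
ft_force: [0.4, -0.0, -0.1]
grip_width: 0.098
grasp_force: 97.6
```

```bash
python3 - <<'E'
from h import *
o=manip.get_obs(); q=o["ee_rot"]; print(o["position"],2*np.arctan2(q[1],q[0]),o["grip_width"],o["ft_force"],o["torque"])
c=cam("side"); t=cam("top")
a=c["image"][130:260,215:345]; b=t["image"][130:230,265:365]
a=cv2.resize(a,(450,450));b=cv2.resize(b,(350,350)); b=cv2.copyMakeBorder(b,0,100,0,0,cv2.BORDER_CONSTANT)
cv2.imwrite("pics/s5.png",np.clip(1.4*np.hstack([a,b]).astype(float),0,255).astype(np.uint8))
E
```

```text
[0.44807733 0.00602123 0.14158269] -0.09081143858552175 0.09819763239722067 [ 0.40972584 -0.00833693 -0.13874846] [-0.03344312  0.00463024 -0.0142391 ]
```

View pics/s5.png

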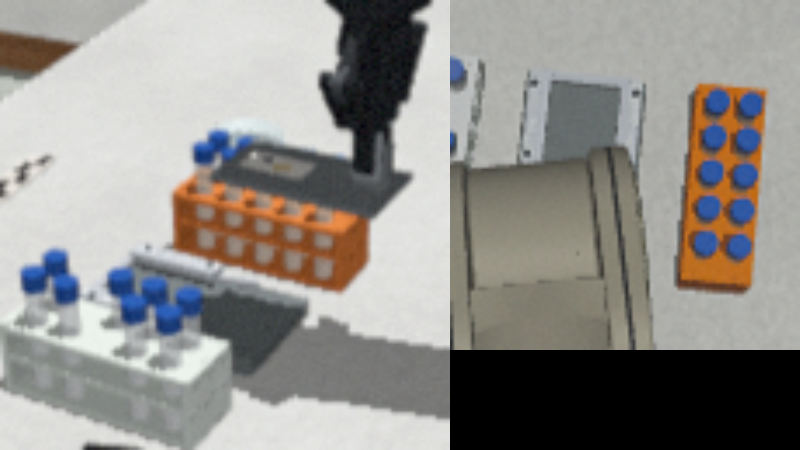

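The plate hangs level from the gripper, about 110 mm before home. The stage mouth is at crop (250,340) in the side view and the racks are clear. I'll lower it onto the apron.

Call:
step_arm:
  moves:
    - [1, 0, 1, -40, 0, 0, 0]
    - [1, 0, 1, -80, 0, 0, 0]
    - [1, 0, 1, -110, 0, 0, 0]
    - [1, 0, 1, -125, 0, 0, 0]
    - [1, 0, 1, -130, 0, 0, 0]
    - [1, 0, 1, -131, 0, 0, 0]
    - [1, 0, 1, -131, 0, 0, 0]

```text
clock: 8.65
position: [0.4491, 0.0078, 0.012]
ee_rot: [0.999, -0.045, 0.001, 0.0]
ft_force: [-0.0, -1.0, -1.0]
grip_width: 0.092
grasp_force: 97.6
```

```bash
python3 - <<'E'
from h import *
o=manip.get_obs(); q=o["ee_rot"]; print(o["position"],2*np.arctan2(q[1],q[0]),o["ft_force"],o["torque"])
c=cam("side"); 
P=lambda x,y,z:(np.array([.605,-.0065,0])+[x*.996+y*.09,-x*.09+y*.996,z])
for n,p in dict(apronBL=P(-.085,.05,.016),apronEndTop=P(-.085,-.05,.016),plateBackL=P(-.175,.035,.025),plateBackR=P(-.175,-.035,.025),platefrontL=P(-.045,.035,.025)).items(): print(n,proj(c,p))
cv2.imwrite("pics/s6.png",np.clip(1.5*cv2.resize(c["image"][175:265,230:345],None,fx=6,fy=6,interpolation=cv2.INTER_CUBIC).astype(float),0,255).astype(np.uint8))
E
```

```text
[0.4491201  0.00777177 0.01198197] -0.09081408660070057 [-0.00106143 -0.98996874 -0.99373835] [ 0.01005289  0.01440408 -0.04976991]
apronBL [286.27931567 233.33725556]
apronEndTop [303.58557118 215.28280574]
plateBackL [320.4769704  236.61774015]
plateBackR [331.37967875 223.23371995]
platefrontL [275.65029016 223.73749592]
```

View pics/s6.png

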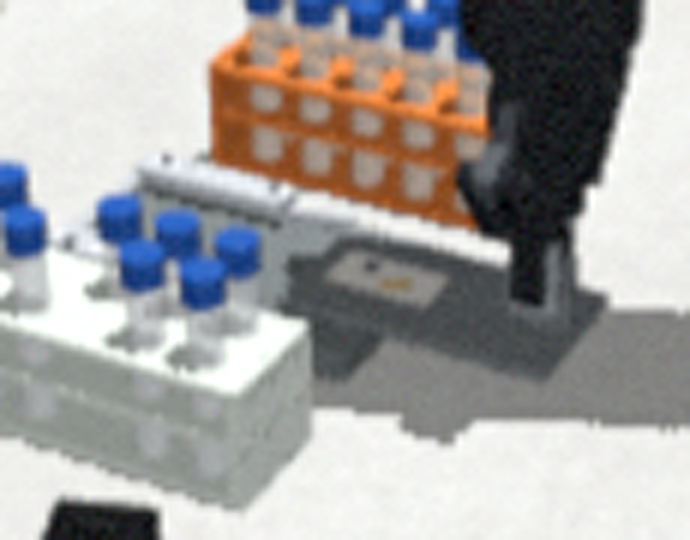

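The plate is level just above the apron, with its back-left corner at crop (545,378), within 1–2 px of where I predicted. Next I'll lower it to the floor and slide it in.

Call:
step_arm:
  moves:
    - [1, 0, 0, -2, 0, 0, 0]
    - [1, 0, 0, -3, 0, 0, 0]
    - [1, 8, -0.7, -3, 0, 0, 0]
    - [1, 16, -1.4, -3, 0, 0, 0]
    - [1, 24, -2.2, -3, 0, 0, 0]
    - [1, 30, -2.7, -3, 0, 0, 0]
    - [1, 30, -2.7, -3, 0, 0, 0]

```text
clock: 9.4
position: [0.4798, 0.0055, 0.0084]
ee_rot: [0.999, -0.045, 0.001, -0.0]
ft_force: [1.0, -1.2, 1.8]
grip_width: 0.094
grasp_force: 98.0
```

Call:
step_arm:
  moves:
    - [1, 7, -0.6, 0, 0, 0, 0]
    - [1, 14, -1.3, 0, 0, 0, 0]
    - [1, 20, -1.8, 0, 0, 0, 0]
    - [1, 26, -2.3, 0, 0, 0, 0]
    - [1, 32, -2.9, 0, 0, 0, 0]
    - [1, 38, -3.4, 0, 0, 0, 0]
    - [1, 38, -3.4, 0, 0, 0, 0]

```text
clock: 10.1
position: [0.5174, 0.0021, 0.0086]
ee_rot: [0.999, -0.045, 0.0, -0.0]
ft_force: [0.2, 0.7, 3.7]
grip_width: 0.097
grasp_force: 98.4
```

Call:
step_arm:
  moves:
    - [1, 7, -0.6, 0, 0, 0, 0]
    - [1, 14, -1.3, 0, 0, 0, 0]
    - [1, 20, -1.8, 0, 0, 0, 0]
    - [1, 26, -2.3, 0, 0, 0, 0]
    - [1, 30, -2.7, 0, 0, 0, 0]
    - [1, 34, -3.1, 0, 0, 0, 0]
    - [1, 34, -3.1, 0, 0, 0, 0]

```text
clock: 10.8
position: [0.5509, -0.0009, 0.0086]
ee_rot: [0.999, -0.045, 0.0, 0.0]
ft_force: [-2.0, 0.4, 6.6]
grip_width: 0.097
grasp_force: 98.8
```

Call:
step_arm:
  moves:
    - [1, 2, -0.2, 0.5, 0, 0, 0]
    - [1, 4, -0.4, 0.5, 0, 0, 0]
    - [1, 6, -0.5, 0.5, 0, 0, 0]
    - [1, 8, -0.7, 0.5, 0, 0, 0]
    - [1, 8, -0.7, 0.5, 0, 0, 0]

```text
clock: 11.3
position: [0.5562, -0.0017, 0.0086]
ee_rot: [0.999, -0.045, -0.002, 0.0]
ft_force: [-14.0, 1.0, 14.3]
grip_width: 0.097
grasp_force: 99.8
```

Call:
step_arm:
  moves:
    - [1, 2, -0.2, 1, 0, 0, 0]
    - [1, 2, -0.2, 1, 0, 0, 0]
    - [1, 2, -0.2, 1, 0, 0, 0]

```text
clock: 11.6
position: [0.5562, -0.0022, 0.0086]
ee_rot: [0.999, -0.045, -0.004, 0.001]
ft_force: [-20.3, -0.7, 12.4]
grip_width: 0.098
grasp_force: 99.7
```

```bash
python3 - <<'E'
from h import *
o=manip.get_obs(); q=o["ee_rot"]; print(o["position"],2*np.arctan2(q[1],q[0]),o["ft_force"],o["torque"])
c=cam("side")["image"];t=cam("top")["image"]; cv2.imwrite("pics/h_s.png",c);cv2.imwrite("pics/h_t.png",t)
E
```

```text
[ 0.55624205 -0.00218716  0.00858115] -0.08973869777127996 [-20.29851409  -0.72133825  12.38136443] [-0.15089312  3.62549209  0.15723529]
```

Call:
step_arm:
  moves:
    - [1, -3.5, 0.3, 0, 0, 0, 0]
    - [1, -3.5, 0.3, 0, 0, 0, 0]
    - [0, -3.5, 0.3, 0, 0, 0, 0]
    - [0, -3.5, 0.3, 0, 0, 0, 0]
    - [0, -3.5, 0.3, 0, 0, 0, 0]
    - [0, -3.5, 0.3, 0, 0, 0, 0]
    - [0, -3.5, 0.3, 10, 0, 0, 0]
    - [0, -3.5, 0.3, 50, 0, 0, 0]
    - [0, -3.5, 0.3, 100, 0, 0, 0]
    - [0, -3.5, 0.3, 150, 0, 0, 0]

```text
clock: 12.7
position: [0.5565, -0.0014, 0.1621]
ee_rot: [0.999, -0.045, -0.0, -0.0]
ft_force: [1.3, 0.0, 0.5]
grip_width: 1.003
grasp_force: 0.0
```

Call:
step_arm:
  moves:
    - [0, -15, 20, 40, 0, 0, 0.05]
    - [0, -30, 60, 80, 0, 0, 0.1]
    - [0, -45, 100, 100, 0, 0, 0.15]
    - [0, -60, 150, 100, 0, 0, 0.2]
    - [0, -70, 200, 100, 0, 0, 0.25]
    - [0, -75, 250, 100, 0, 0, 0.3]
    - [0, -75, 250, 100, 0, 0, 0.3]
    - [0, -75, 250, 100, 0, 0, 0.3]

```text
clock: 13.5
position: [0.481, 0.2504, 0.2604]
ee_rot: [0.994, 0.107, 0.0, -0.0]
ft_force: [-0.5, -0.0, -0.9]
grip_width: 1.004
grasp_force: 0.0
```

```bash
python3 - <<'E'
from h import *
o=manip.get_obs(); q=o["ee_rot"]; print(o["position"],2*np.arctan2(q[1],q[0]),o["ft_force"])
t=cam("top"); c=cam("side"); cv2.imwrite("pics/a_t.png",t["image"]);cv2.imwrite("pics/a_s.png",c["image"])
a=cv2.resize(t["image"][140:215,265:335],None,fx=5,fy=5,interpolation=cv2.INTER_CUBIC)
b=cv2.resize(t["image"][185:240,155:225],None,fx=5,fy=5,interpolation=cv2.INTER_CUBIC)
H=375; b=cv2.copyMakeBorder(b,0,H-b.shape[0],0,0,cv2.BORDER_CONSTANT)
cv2.imwrite("pics/s7.png",np.clip(1.6*np.hstack([a,b]).astype(float),0,255).astype(np.uint8))
# window mask in stage region: white
im=t["image"].astype(int); g=cv2.cvtColor(t["image"],cv2.COLOR_BGR2GRAY)
print(g[150:212:2,288:318:2])
E
```

```text
[0.48099218 0.25044702 0.26037877] 0.21382539529784222 [-0.45150078 -0.01630529 -0.90582831]
[[132 133 130 126 133 136 136 132 134 136 133 137 133 134 133]
 [125 138 134 123 125 123 128 128 132 130 133 129 131 131 129]
 [ 92 137 136  82  85  82  96  76  68  73  96 108 108 131 134]
 [135 128 137  85  84  84  83  81  82  84  83  85  82 132 133]
 [135 132 139  82  84  80 148 134 122 113  87  85  82 133 140]
 [135 130 137  87  86  81 142 142 144 144  98  84  82 133 132]
 [134 129 116  85  87  85 143 145  72 146  85  84  82 130 133]
 [144 131 113  85  84 101 143 144 100 145  83  85  84 132 140]
 [140 132  73  86  85 117 123 140 143 145  83  86  68 129 130]
 [131 132  96  85  84 134 132 122 143 145  84  85  96 131 135]
 [135 133  85  87  83 145 145 118 142 148  83  84 109 130 140]
 [137 135  85  86  85 144 143 142 144 132  82  84 134 135 134]
 [135 137  82  84  85 123 136 139 140 114  86  85 132 134 136]
 [129 130  86  85  85  85  87  83  84  83  86  86 133 140  50]
 [ 80  87  86  85  86  86  86  85  86  82  85  85 126 127 135]
 [ 81  86  86  86  88  86  84  86  87  87  86  87  85 131  71]
[... 246 characters left out ...]
3  97]
 [ 91  85  85  86  85  89  87  88  86  87  86  87  73  82  93]
 [ 86  87  86  87  90  88  91  87  89  86  87  87  73  84  85]
 [ 87  85  85  87  90  85  87  88  85  87  86  85  85  85  82]
 [ 83  79  84  83  89  54  53  86  86  85  86  88  86  85  85]
 [ 86  84  86  85  74  63  66  76  97  87  83  87  82  86  73]
 [ 84  85  82  83  85  85  87  85  86  86  87  87  86  86  81]
 [ 84  83  83  83  82  86  85  85  86  85  85  85  85  84  92]
 [ 78  74  68  80  79  79  80  81  84  84  86  87  87  84 103]
 [132 136 136 136 139 137 117  99  87  85  82  74  71  82 135]
 [132 133 134 135 135 138 132 128 134 131 137 136 138 136 133]
 [133 135 136 132 134 131 135 128 133 131 133 132 131 135 133]]
```

View pics/s7.png

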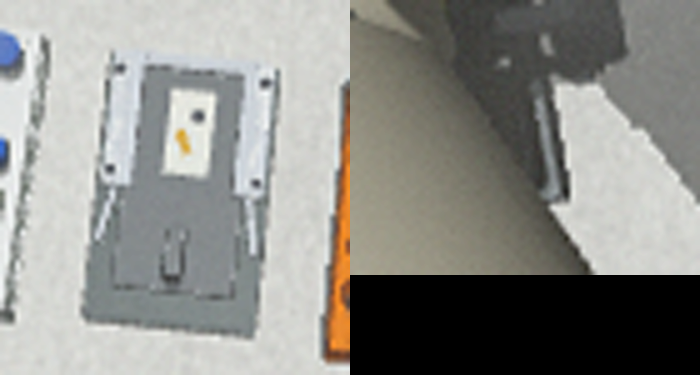

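The plate sits fully in the slot, with the window's end about 20 crop px from the stop, matching the 12 mm I expect when it's home. I'll check that numerically and find the lamp from the first images.

```bash
python3 - <<'E'
from h import *
t=cam("top"); c=cam("side"); f=lambda x,y:(265+x/5,140+y/5)
w=[f(168,88),f(214,93),f(207,176),f(161,172)]
e=[edge(t,w[i],w[(i+1)%4],.022,h=2) for i in range(4)]
C=np.array([meet(e[i],e[(i+1)%4]) for i in range(4)]); W=C.mean(0)
print("window",W.round(4),"sides",np.linalg.norm(C-np.roll(C,1,0),axis=1).round(4),"yaws",[round(x[2],3) for x in e])
u=np.array([np.cos(-.09),np.sin(-.09)]); 
fr=edge(t,(281.4,204.1),(315.9,207.7),0); n=np.array([u[0],u[1]])
mid=(fr[0]+fr[1])/2; print("front mid",mid.round(4),"yaw",fr[2]+np.pi/2,"window from front",(W-mid)@u,"expect .113")
l=edge(t,f(140,70),f(130,185),.029,h=2); r=edge(t,f(245,75),f(237,190),.029,h=2); v=np.array([-u[1],u[0]])
print("lat: lipL,lipR",[(((x[0]+x[1])/2-W)@v).round(4) for x in(l,r)],[round(x[2],3) for x in (l,r)])
# plate rear edge & sides on stage
b=edge(t,f(115,290),f(232,298),.022,h=2); print("rear edge dist from window",((b[0]+b[1])/2-W)@u,"rear from front",((b[0]+b[1])/2-mid)@u,"expect .020",b[2]+np.pi/2)
# lamp
print("lamp top-view",ray(t,(174.5,209.1),.131)[:2])
s=cv2.imread("pics/side0.png"); g=cv2.cvtColor(s,cv2.COLOR_BGR2GRAY)
m=cv2.inRange(g[250:305,225:275],0,45)
for r in range(0,55,3):
    x=np.flatnonzero(m[r]); print(250+r,(225+x.min(),225+x.max()) if len(x) else None,end=" ")
print()
for z in(.131,.036): print(z,proj(c,(.4906,.3176,z)))
t0=cv2.imread("pics/top0.png",0); m=cv2.inRange(t0[195:235,160:205],0,62)
for r in range(40):
    x=np.flatnonzero(m[r]); print(195+r,(160+x.min(),160+x.max()) if len(x) else None,end=" ")
E
```

```text
window [ 0.6327 -0.0085] sides [0.0263 0.0502 0.026  0.0503] yaws [np.float64(-1.615), np.float64(3.047), np.float64(1.533), np.float64(-0.089)]
front mid [ 0.52   -0.0017] yaw -0.08359767482190561 window from front 0.11285293196260525 expect .113
lat: lipL,lipR [np.float64(0.0304), np.float64(-0.0284)] [np.float64(3.073), np.float64(3.043)]
rear edge dist from window -0.09413676487238512 rear from front 0.018716167090220136 expect .020 -0.09827255342785923
lamp top-view [0.48634231 0.31484547]
250 None 253 None 256 None 259 (np.int64(240), np.int64(246)) 262 (np.int64(238), np.int64(255)) 265 (np.int64(237), np.int64(255)) 268 (np.int64(237), np.int64(255)) 271 (np.int64(237), np.int64(255)) 274 (np.int64(237), np.int64(256)) 277 (np.int64(238), np.int64(256)) 280 (np.int64(238), np.int64(256)) 283 (np.int64(238), np.int64(256)) 286 (np.int64(239), np.int64(257)) 289 (np.int64(239), np.int64(257)) 292 (np.int64(239), np.int64(257)) 295 (np.int64(237), np.int64(258)) 298 (np.int64(236), np.int64(264)) 301 (np.int64(234), np.int64(265)) 304 (np.int64(233), np.int64(265)) 
0.131 [245.5
[... 443 characters left out ...]
09 (np.int64(169), np.int64(196)) 210 (np.int64(169), np.int64(196)) 211 (np.int64(169), np.int64(196)) 212 (np.int64(169), np.int64(196)) 213 (np.int64(170), np.int64(196)) 214 (np.int64(170), np.int64(197)) 215 (np.int64(173), np.int64(197)) 216 (np.int64(176), np.int64(197)) 217 (np.int64(177), np.int64(197)) 218 (np.int64(178), np.int64(197)) 219 (np.int64(179), np.int64(197)) 220 (np.int64(179), np.int64(198)) 221 (np.int64(179), np.int64(198)) 222 (np.int64(180), np.int64(198)) 223 (np.int64(180), np.int64(198)) 224 (np.int64(180), np.int64(198)) 225 (np.int64(193), np.int64(193)) 226 (np.int64(189), np.int64(189)) 227 None 228 None 229 None 230 None 231 None 232 None 233 None 234 None
```

Plate is home: the window is 112.9 mm from the stage front against 113 expected, with yaw about -0.09. The lamp is at about (0.489, 0.316) with yaw 0.23, so I'll go and grasp it.

Call:
step_arm:
  moves:
    - [0, 4, 35, 0, 0, 0, 0.01]
    - [0, 8, 66, 0, 0, 0, 0.016]
    - [0, 8, 66, 0, 0, 0, 0.016]
    - [0, 8, 66, -45, 0, 0, 0.016]
    - [0, 8, 66, -90, 0, 0, 0.016]
    - [0, 8, 66, -130, 0, 0, 0.016]
    - [0, 8, 66, -165, 0, 0, 0.016]
    - [0, 8, 66, -185, 0, 0, 0.016]
    - [0, 8, 66, -195, 0, 0, 0.016]
    - [0, 8, 66, -195, 0, 0, 0.016]

```text
clock: 14.7
position: [0.4901, 0.3128, 0.064]
ee_rot: [0.994, 0.112, -0.001, 0.001]
ft_force: [0.4, -0.1, 0.1]
grip_width: 0.999
grasp_force: 0.0
```

Call:
step_arm:
  moves:
    - [1, 0, 0, 0, 0, 0, 0]
    - [1, 0, 0, 0, 0, 0, 0]
    - [1, 0, 0, 0, 0, 0, 0]
    - [1, 0, 0, 0, 0, 0, 0]
    - [1, 0, 0, 0, 0, 0, 0]
    - [1, 0, 0, 0, 0, 0, 0]
    - [1, 0, 0, 0, 0, 0, 0]
  grip_force: 80

```text
clock: 15.4
position: [0.4898, 0.3151, 0.065]
ee_rot: [0.994, 0.113, 0.0, -0.0]
ft_force: [-0.3, 4.0, -0.1]
grip_width: 0.294
grasp_force: 80.1
```

Call:
step_arm:
  moves:
    - [1, 0, 0, 15, 0, 0, 0]
    - [1, 0, 0, 45, 0, 0, 0]
    - [1, 0, 0, 80, 0, 0, 0]
    - [1, 0, 0, 115, 0, 0, 0]
    - [1, 0, 0, 150, 0, 0, 0]
    - [1, 0, 0, 175, 0, 0, 0]
    - [1, 0, 0, 180, 0, 0, 0]
    - [1, 0, 0, 180, 0, 0, 0]

```text
clock: 16.2
position: [0.4901, 0.3139, 0.2448]
ee_rot: [0.994, 0.112, 0.0, 0.0]
ft_force: [-0.4, -0.8, -2.3]
grip_width: 0.296
grasp_force: 80.2
```

Call:
step_arm:
  moves:
    - [1, 8, -20, 0, 0, 0, -0.02]
    - [1, 22, -50, 0, 0, 0, -0.05]
    - [1, 37, -85, 0, 0, 0, -0.08]
    - [1, 52, -120, 0, 0, 0, -0.11]
    - [1, 67, -155, 0, 0, 0, -0.15]
    - [1, 82, -190, 0, 0, 0, -0.18]
    - [1, 97, -225, 0, 0, 0, -0.22]
    - [1, 112, -260, 0, 0, 0, -0.26]
    - [1, 127, -295, 0, 0, 0, -0.29]
    - [1, 143, -323, 0, 0, 0, -0.316]

```text
clock: 17.2
position: [0.6324, -0.0119, 0.2423]
ee_rot: [0.999, -0.047, -0.002, 0.001]
ft_force: [1.1, 0.0, -0.8]
grip_width: 0.294
grasp_force: 80.1
```

Call:
step_arm:
  moves:
    - [1, 0, 0, 0, 0, 0, 0]
    - [1, 0, 0, 0, 0, 0, 0]
    - [1, 0, 0, -40, 0, 0, 0]
    - [1, 0, 0, -70, 0, 0, 0]
    - [1, 0, 0, -80, 0, 0, 0]
    - [1, 0, 0, -80, 0, 0, 0]

```text
clock: 17.8
position: [0.6316, -0.0079, 0.1631]
ee_rot: [0.999, -0.044, -0.002, -0.0]
ft_force: [-0.8, -0.0, -0.8]
grip_width: 0.296
grasp_force: 80.1
```

```bash
python3 - <<'E'
from h import *
o=manip.get_obs(); q=o["ee_rot"]; print(o["position"],2*np.arctan2(q[1],q[0]),o["ft_force"],o["grip_width"],o["grasp_force"])
c=cam("side"); cv2.imwrite("pics/l_s.png",c["image"])
x,y=.6327,-.0085; u=np.array([np.cos(.09),-np.sin(.09)]);v=np.array([np.sin(.09),np.cos(.09)])
z=.047+ (o["position"][2]-.104)
for n,a,b in(("front-near",.03,.018),("back-near",-.03,.018),("back-far",-.03,-.018)):
    p=np.array([x,y])+a*u+b*v; print(n,proj(c,(*p,z)).round(1),proj(c,(*p,z+.028)).round(1))
g=cv2.cvtColor(c["image"],cv2.COLOR_BGR2GRAY)
np.set_printoptions(linewidth=200); print(g[160:216:2,238:286:1])
E
```

```text
[ 0.63163068 -0.00787267  0.16312136] -0.08874263274456934 [-0.76132546 -0.02840365 -0.77954801] 0.2955280109560012 80.07116317749023
front-near [244.5 185.5] [243.8 176. ]
back-near [263.8 190.4] [263.4 180.9]
back-far [270.9 184.8] [270.6 175.4]
[[161 159 159 ... 155 156 155]
 [160 159 159 ... 156 157 157]
 [162 160 160 ... 166 167 165]
 ...
 [ 85  88  84 ...  56  57  56]
 [ 80  84  83 ...  57  57  54]
 [ 71  80  71 ...  57  56  55]]
```

```bash
python3 - <<'E'
import cv2
g=cv2.imread("pics/l_s.png",0)
for r in range(150,215): print(r,"".join("#" if v<36 else "+" if v<60 else "." for v in g[r,232:292]))
E
```

```text
150 .................#####+..#######............................
151 .................#####+..#######............................
152 .................#####+..#######............................
153 .................#####+..#######............................
154 .................#####+..#######............................
155 .................#####+..#######............................
156 .................+####+..+######............................
157 .................+#####..+######............................
158 ..................+###+..+######............................
159 ..................+......#######............................
160 ..................++....+#######............................
161 ..................####++########+...........................
162 ..................##############+...........................
163 ..................##############+...........................
164 ..................##############+...........................
165 ..................##############+...........................
166 ..................##############+.......................
[... 2424 characters left out ...]
.....................................+......++....
205 ++.....................+...............................+....
206 ++....................+++++.................................
207 +#+..................++++++++++.................+++.........
208 +++..................+..+++++++++++............+++++++++....
209 ++.........................++++++++++++........+++++++++....
210 ..............+++.+++........++++++++++++++...++++++++++....
211 ..............++++++++.............++++++++++++++++++++++...
212 ...+++........++++++++........+.......++++++++++++.++++++...
213 ++++++........+++#++++..++.++++..........++++++++++++++++++.
214 #+++++...+....++++++++..+++++++..........+++++++++++++++++++
```

The lamp's corners in the side view agree with prediction within about 1 px, so it's centred. Lowering by 60 mm, slowly.

Call:
step_arm:
  moves:
    - [1, 1, 0, -10, 0, 0, 0]
    - [1, 1, 0, -25, 0, 0, 0]
    - [1, 1, 0, -38, 0, 0, 0]
    - [1, 1, 0, -48, 0, 0, 0]
    - [1, 1, 0, -55, 0, 0, 0]
    - [1, 1, 0, -59, 0, 0, 0]
    - [1, 1, 0, -60, 0, 0, 0]
    - [1, 1, 0, -60, 0, 0, 0]
    - [1, 1, 0, -60, 0, 0, 0]

```text
clock: 18.75
position: [0.6343, -0.0087, 0.1053]
ee_rot: [0.999, -0.045, 0.0, 0.0]
ft_force: [0.2, 0.1, -2.1]
grip_width: 0.29
grasp_force: 80.1
```

```bash
python3 - <<'E'
from h import *
o=manip.get_obs(); q=o["ee_rot"]; print(o["clock"],o["position"],2*np.arctan2(q[1],q[0]),o["ft_force"],o["grip_width"],o["grasp_force"])
c=cam("side"); x,y=.6327,-.0085; u=np.array([np.cos(.09),-np.sin(.09)]);v=np.array([np.sin(.09),np.cos(.09)])
for n,a,b in(("front-near",.03,.018),("back-near",-.03,.018),("back-far",-.03,-.018)):
    p=np.array([x,y])+a*u+b*v; print(n,proj(c,(*p,.047)).round(1))
g=cv2.cvtColor(c["image"],cv2.COLOR_BGR2GRAY)
for r in range(185,225): print(r,"".join("#" if v<36 else "+" if v<60 else "." for v in g[r,232:292]))
t=cam("top"); g=cv2.cvtColor(t["image"],cv2.COLOR_BGR2GRAY); 
r0=cv2.imread("pics/top0.png")
for n,b in (("left",(240,280,140,210)),("right",(325,360,145,215)),("jar",(185,215,132,162)),("dish",(390,425,135,167))):
    d=[cv2.moments(cv2.inRange(im[b[2]:b[3],b[0]:b[1]],*( ((90,0,0),(255,120,90)) if n!="dish" else ((0,0,0),(255,255,118)))))for im in(r0,t["image"])]
    print(n,[(m["m00"]/255,round(m["m10"]/max(m["m00"],1),1),round(m["m01"]/max(m["m00"],1),1)) for m in d])
E
```

```text
18.75 [ 0.63426132 -0.00865674  0.10527711] -0.0902495567808623 [ 0.24317357  0.05132359 -2.09960834] 0.2904772668147955 80.0733482837677
front-near [245.8 204.7]
back-near [264.7 209.9]
back-far [271.5 203.9]
185 ..................+##############...........................
186 ...................##############+..........................
187 ..................+###############+.........................
188 ..................################++........................
189 ..................+###############+++++.....................
190 ..................+###############+++++.....................
191 ...................###############+++.+.......+.............
192 ...................###############+...+.......+.............
193 ..................+###############...........+........+.....
194 .................+################++..................+.....
195 ................####################+++..............+++....
196 ...............########################.............+.......
197 ..............+########################................+....
198 ..............+########################..
[... 1200 characters left out ...]
...................+++++++..+++++++++++++.++++++++++++
218 ..................++...++...++....+++++++++++++.++++++++++++
219 ..................+++++++..........++++++++++++++++.++++++++
220 ..................+++++++.........++++++++++++++++++++++++++
221 ..................+#+#+++...++....+..............+++++++++++
222 ...................++++++...+++++++......................+++
223 ....................+.......+#+++++......................+++
224 ............................+#+++++.........................
left [(303.0, 17.4, 29.7), (303.0, 17.3, 29.8)]
right [(314.0, 19.2, 34.3), (56.0, 25.6, 19.1)]
jar [(198.0, 12.1, 11.9), (193.0, 12.1, 12.1)]
dish [(557.0, 15.9, 16.0), (544.0, 15.9, 16.1)]
```

Call:
step_arm:
  moves:
    - [1, 0, 0, -1, 0, 0, 0]
    - [1, 0, 0, -1, 0, 0, 0]
    - [1, 0, 0, -1, 0, 0, 0]
    - [1, 0, 0, -1, 0, 0, 0]
    - [1, 0, 0, -1, 0, 0, 0]

```text
clock: 19.35
position: [0.6339, -0.0087, 0.1038]
ee_rot: [0.999, -0.045, 0.0, 0.0]
ft_force: [0.4, -1.0, -1.7]
grip_width: 0.297
grasp_force: 80.1
```

```bash
python3 -c "
from workcell import manip
o=manip.get_obs();print(o['position'],abs(o['joint_velocities']).max(),o['grasp_force'])
print(manip.hand_in())"
```

```text
[ 0.63394685 -0.00868175  0.10375734] 0.0023899128934701686 80.07259011268616
the job is handed in; nothing more can be done
None
```

I handed the job in at about 19 s, with no verdict returned: by my measurements the plate is fully home and the lamp is held still and centred about 25 mm above the window; the left rack, jar and dish have not moved, but the arm hid the right rack from my final check.

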